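# Check the sprung lid of the returns bin

### The arm

A 7-joint arm with a two-finger parallel gripper is mounted at the origin on the work surface. World frame = base frame: x ahead of the robot, y to its left, z up, the work surface at z = 0. Lengths are in m, angles in rad, forces in N, time in s.
With the tool pointing down it reaches from about 0.35 to 0.9 m from the base axis. Payload 8.1 kg.
Tool frame: the origin (TCP) lies at the very end of the fingers, on their centre line; the grasp point (between the pads) lies 19 mm behind it; z points along the fingers, x is the direction in which the jaws open and shut, and the axes are right-handed (so a half turn about z gives the same grasp; the last joint's range is limited). The gripper opens to 92 mm and grips with 3 to 60 N. Pads are 19 mm wide; open, the fingers measure 130 mm over their backs; the gripper's body (75 mm by 190 mm) begins 47 mm behind the grasp point.
Start: joints at [-1.304, 0.434, 0.025, 1.573, -0.012, 1.134, -0.075], TCP at [0.226, 0.583, 0.227] pointing down, gripper open.
Joint ranges: [-2.62, 2.62], [-0.44, 2.09], [-1.27, 1.32], [0.08, 2.57], [-1.32, 4.46], [0.12, 2], [-2.74, 2.74]. Speed limits (rad/s): [2.22, 2.22, 3.01, 3.01, 3.14, 3.14, 3.14].

### API

Orientations are given as a rotation vector (axis times angle).
In Python, from cell import status, viewer, arm gives the robot as it stands.
- The arm moves only by the tool jog_arm, never from a script. Its argument "commands" is text: rows parted by semicolons, each of 7 numbers parted by spaces: the closure, from -1 (fully open) to 1 (shut), then the shift along the world's x, y, z normalised to -1 to 1, where 1 is 0.3 m, then the turn, a rotation vector about the world's x, y, z normalised to -1 to 1, where 1 is 2 pi rad. In form: jaw dx dy dz wx wy wz; .... A call has exactly 5 rows; each row shifts and turns the commanded pose from where the row before left it; what a row does not reach is not made up. A row lasts 1/10 s, in which the tool goes at most 50 mm and 8.59 degrees, less where a joint would pass 70% of its speed; a pose out of reach is approached as far as the arm can. A call with a number of a shift or a turn outside -1 to 1 is refused whole. A call with a gripper value outside its range is refused whole. The fingers move at their own pace and stop on an object; "force" is the grip in N (left out, the last holds). Time passes only in rows, so rows that do not move let the fingers close, or fill a call up. It gives the time, the measured TCP pose, the force and the opening at its end, in the units of the state.
- status.observe(): the state, without advancing time (a new reading comes with each control period).
- viewer.get_image(name): name is "scene" or "side" or "wrist"; returns a dict with "pixels" (480x640x3 uint8, red, green, blue), "z_map" (480x640 float32, m along the optical axis (not along the pixel's ray), 0 where there is no reading), "camera_matrix" (3x3 intrinsics, pixels), "k1" (the pictures are not rectified: a ray, as slopes to the right and down, at radius r is drawn at 1 + k1 r^2 times it, then the intrinsics apply), "R" (3x3) and "t" (3): a world point X has camera coordinates R X + t. Camera axes: x right, y down, z forward; pixel columns grow to the right and rows downward; lengths in m; the calibration is good to about 2 mm. A picture is of the moment at which its call begins.
- arm.sign_off(): hands the job in, once; it reports no verdict.
The state is a dict: "clock": time; "joints": joint angles; "dq": joint speeds; "joint_efforts": joint torques, N m; "position": TCP position; "ee_rot": TCP orientation; "force": force on the tool from outside, world axes, zero at the start; "ft_torque": the same for the moment, N m; "width": opening from 0.0 (shut) to 1.0 (fully open).
Only numpy, scipy, OpenCV 4.12 (cv2) and the standard library are available. Lean on these libraries where they do the work, as an engineer would, in place of code of your own. Each camera call takes 0.05 s, during which the arm holds its last target. There are 200 camera calls.

### The job

Check the sprung lid of the returns bin: first take the carton off the lid and stand it upright in the empty shallow tray. Then lift the lid past its balance point until it is fully open against its stop, bring it back and finish while still holding it by the handle, still, just below the balance point (about 5 to 10 degrees short of it), where it would fall shut if you let go. Leave everything else where it is.

Things in the scene. Friction and masses are not known exactly. Their poses are not given: they have to be found in the camera images.
- bin: the returns bin, fixed to the bench: grey plastic box 190 x 240 mm, 110 mm high, closed by a hinged aluminium lid. Origin: centre of its underside; x points away from its handle side towards the hinge side, y along the hinge, z up.
- lid (a joint): angle of the bin's lid, rad: 0 closed (level), 1.65 fully open against its stop. Below its balance point at 1.05 rad (60 degrees) it falls shut when let go; above it the spring and counterweight carry it fully open. Lifting takes under 4 N at the handle, near the balance point under 1 N.
- lid_hinge (a point): middle of the lid's hinge axis, 90 mm towards +x of the bin's origin, 115 mm above the bench; the axis runs along the bin's y. The lid is a sheet 180 x 250 x 6 mm, its top 118 mm above the bench when closed, with a dark round counterweight (28 mm thick, 200 mm long) 50 mm above it at the hinge side. Opening lifts the handle side up and over towards the bin's +x.
- lid_handle: the lid's bar handle: a black round grip sleeve, 16 mm thick, 98 mm long, turning freely on its bar between two arms, parallel to the hinge. Origin: its middle, 225 mm from the hinge axis in the lid's plane; y along it. Closed: 115 mm above the bench, on the bin's -x side, nothing below it, 32 mm free gap to the lid's edge. At lid angle a: 225*cos(a) mm short of the hinge, 225*sin(a) mm above it.
- carton: white medicine carton with one band round it, 60 (x) x 40 (y) x 80 (z) mm, 0.08 to 0.16 kg, standing on the closed lid. Origin: centre of its underside; z up.
- tray: shallow open grey tray, fixed, 150 (x) x 130 (y) mm outside, 40 mm high, walls 4 mm, floor about 4 mm thick; on one side of the bin (left or right changes). Origin: centre of its underside. The similar cardboard box on the other side is 85 mm high and already full of packs.
- jar_a: bystander, leave alone: small amber jar, 44 mm across, 75 mm tall. Origin: centre of its underside.
- jar_b: bystander, leave alone: small amber jar, 44 mm across, 75 mm tall. Origin: centre of its underside.
- flask: bystander, leave alone: white round bottle, 56 mm across, 130 mm tall. Origin: centre of its underside.
- packet: bystander, leave alone: flat white packet lying down, 60 x 90 x 30 mm. Origin: centre of its underside.
- packet_tall: bystander, leave alone: white packet standing, 50 x 70 x 100 mm. Origin: centre of its underside.
- cup: bystander, leave alone: open steel cup, 70 mm across, 80 mm tall. Origin: centre of its underside.
There are look-alikes about, which are no part of the job. Leave any black look-alike of the carton alone. There is more than one size of the tray; the one meant has the size given above.

How it is judged:
By the outcome, as a careful person would: the job done as asked, in the order asked, and still so for the second after the job is handed in, while the arm keeps its last pose, push and grip.
It also fails if it takes over 58 s, if anything falls off the work surface, if the arm or the gripper's body presses on something with over 40 N, if the wrist force passes 120 N, or if a joint passes its speed limit or range.

## Working session

There is one attempt and no reset: what is moved stays moved. The work goes in short steps, Python scripts to look and compute and a tool call to move; the robot and the scene stay as the last step left them, time stands still between calls to the robot, and variables do not carry over. Pictures are saved under pics/ and viewed, about 8 in all and at most 12, crops included, and the job is handed in when it is done.

Besides the shell and the picture viewer there is one more tool, called after "Emit:" as name(argument=value, ...) on one line, values as JSON. jog_arm: Moves the arm, as the interface text tells. Scaled input: -1 to 1 covers 0.3 m each way for a shift and 2 pi rad each way for a turn. Its arguments: {"type":"object","properties":{"commands":{"type":"string"},"force":{"type":"number"}},"required":["commands"]}

```bash
mkdir -p pics; ls
cat > h.py <<'E'
import numpy as np, cv2
from cell import status, viewer, arm
def grab(n,fn=None):
    d=viewer.get_image(n)
    if fn: cv2.imwrite(fn,d["pixels"][:,:,::-1])
    np.savez('last_%s.npz'%n,**d)
    return d
def load(n): return dict(np.load('last_%s.npz'%n))
def world(d,u,v,z=None):
    K=d["camera_matrix"]; k=float(d["k1"])
    xd=(np.asarray(u,float)-K[0,2])/K[0,0]; yd=(np.asarray(v,float)-K[1,2])/K[1,1]
    x,y=xd,yd
    for _ in range(15):
        s=1+k*(x*x+y*y); x,y=xd/s,yd/s
    if z is None: z=d["z_map"][np.asarray(v,int),np.asarray(u,int)]
    P=np.stack([x*z,y*z,z+0*x],-1)
    return (P-d["t"])@d["R"]
def cloud(d):
    v,u=np.mgrid[0:480,0:640]
    return world(d,u,v)
def pix(d,X):
    c=np.asarray(X)@d["R"].T+d["t"]; x=c[...,0]/c[...,2]; y=c[...,1]/c[...,2]
    s=1+float(d["k1"])*(x*x+y*y); K=d["camera_matrix"]
    return np.stack([K[0,0]*x*s+K[0,2],K[1,1]*y*s+K[1,2]],-1)
E
python3 - <<'E'
from h import *
print(status.observe())
for n in ("scene","side"):
    d=grab(n,'pics/%s0.png'%n); print(n,-d["R"].T@d["t"],d["R"][2])
E
```

```text
pics
{'clock': 0.0, 'joints': array([-1.30358941,  0.43521064,  0.02494008,  1.57407939, -0.01161558,
        1.13396971, -0.07509   ]), 'dq': array([-0.00060501,  0.00114892, -0.00021102, -0.00210031, -0.00012817,
        0.00297933, -0.00034108]), 'joint_efforts': array([-2.32982835e-03, -6.67852306e+01,  9.83619355e-01, -3.14472306e+01,
       -6.07019663e-02,  4.29723586e-02,  1.41685241e-04]), 'position': array([0.22574803, 0.58227658, 0.22595909]), 'ee_rot': array([ 2.59123908e+00,  1.77457531e+00, -1.86879922e-03]), 'force': array([-0.05788131,  0.6017813 , -0.42024888]), 'ft_torque': array([-0.01934617, -0.02533187,  0.00886824]), 'width': 0.9979490447043564}
scene [ 1.27233404 -0.2290587   0.79317126] [-0.73723371  0.18875172 -0.64873665]
side [-0.00543538 -0.69100989  1.11637941] [ 0.35570185  0.51395014 -0.78059685]
```

View pics/scene0.png

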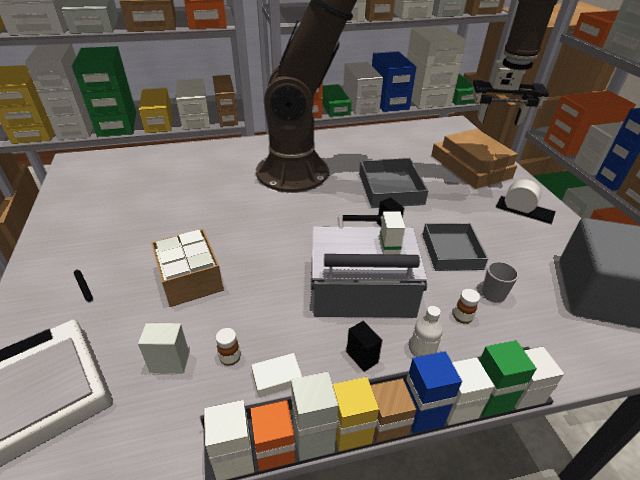

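View pics/side0.png

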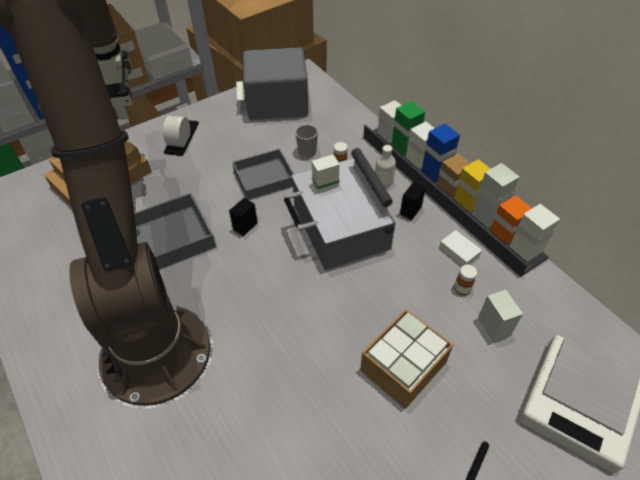

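Scene view: carton with green band on lid at (393,230). Bin lid is at (365,252), its counterweight at (372,261) and its handle at (360,218). There are two grey trays, at (455,246) and (393,182). Black cartons stand at (390,208) and (363,345), and the full box is at (187,265). Side view: carton (325,172), handle (297,212), trays (263,172) and (172,230), black carton (243,217). I'll measure these next.

Run:
```python
from h import *
a=load('scene'); b=load('side')
P=np.concatenate([cloud(a)[a['z_map']>0],cloud(b)[b['z_map']>0]])
C=np.concatenate([a['pixels'][a['z_map']>0],b['pixels'][b['z_map']>0]]).astype(int)
m=(P[:,0]>.2)&(P[:,0]<1.1)&(P[:,1]>-.5)&(P[:,1]<.6)&(P[:,2]>.0)&(P[:,2]<.3)
P=P[m];C=C[m]
# top-down map, 1.5 mm px; x up, y left
s=.0015; H=int(.9/s);W=int(1.1/s)
o=np.argsort(P[:,2]);img=np.zeros((H,W,3),np.uint8)
r=((1.1-P[o,0])/s).astype(int).clip(0,H-1);c=((.6-P[o,1])/s).astype(int).clip(0,W-1)
img[r,c]=C[o][:,::-1]
for k in range(0,11):
    x=.2+.1*k
    if x<1.1: cv2.line(img,(0,int((1.1-x)/s)),(8,int((1.1-x)/s)),(0,0,255),2);cv2.putText(img,'%.1f'%x,(10,int((1.1-x)/s)),0,.4,(0,0,255))
    y=.6-.1*k; cv2.line(img,(int((.6-y)/s),H-8),(int((.6-y)/s),H),(0,0,255),2);cv2.putText(img,'%.1f'%y,(int((.6-y)/s),H-10),0,.4,(0,0,255))
cv2.imwrite('pics/top.png',img)
for n,d,L in (('scene',a,[(393,216),(393,235),(365,240),(355,219),(372,261),(455,250),(393,185),(390,205)]),('side',b,[(325,162),(327,180),(340,210),(297,212),(372,178),(263,175),(172,230),(243,205)])):
    for u,v in L: print(n,u,v,world(d,u,v).round(3))
```

```text
scene 393 216 [0.553 0.129 0.198]
scene 393 235 [0.592 0.117 0.176]
scene 365 240 [0.529 0.078 0.116]
scene 355 219 [0.444 0.079 0.115]
scene 372 261 [0.66  0.045 0.173]
scene 455 250 [0.499 0.357 0.003]
scene 393 185 [0.16  0.307 0.004]
scene 390 205 [0.358 0.212 0.077]
side 325 162 [0.565 0.129 0.195]
side 327 180 [0.556 0.106 0.156]
side 340 210 [0.545 0.033 0.115]
side 297 212 [ 0.506  0.182 -0.003]
side 372 178 [0.639 0.029 0.178]
side 263 175 [0.501 0.36  0.003]
side 172 230 [0.188 0.315 0.004]
side 243 205 [0.365 0.221 0.078]
```

View pics/top.png

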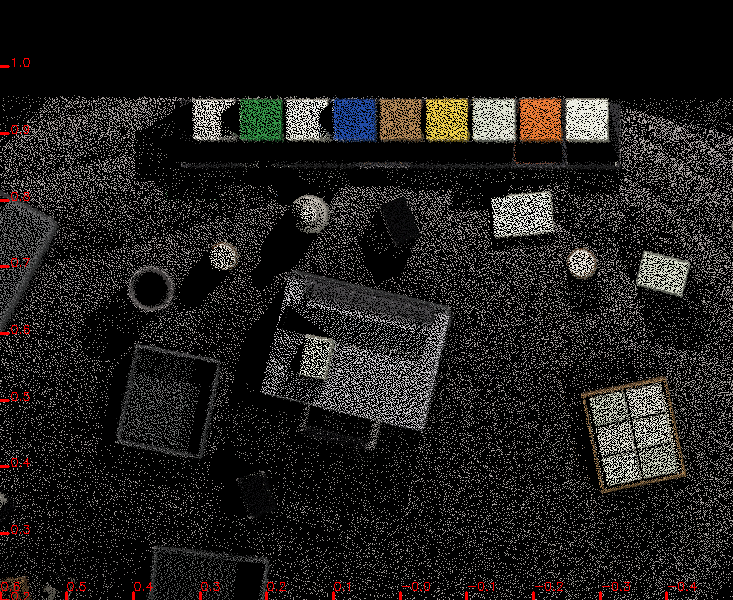

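The top map shows the lid rotated about -15° and the carton near its left handle-side corner. The near tray is centred at about (0.5, 0.35). Next I'll fit rectangles.

Run:
```python
from h import *
a=load('scene'); b=load('side')
PA=cloud(a)[a['z_map']>0];PB=cloud(b)[b['z_map']>0]
P=np.concatenate([PA,PB])
def sel(P,x0,x1,y0,y1,z0,z1): return P[(P[:,0]>x0)&(P[:,0]<x1)&(P[:,1]>y0)&(P[:,1]<y1)&(P[:,2]>z0)&(P[:,2]<z1)]
def rect(n,box):
  for nm,Q in (('sc',PA),('sd',PB),('both',P)):
    q=sel(Q,*box)
    if len(q)<20: print(n,nm,len(q));continue
    c,wh,an=cv2.minAreaRect((q[:,:2]*1000).astype(np.float32)); print(n,nm,len(q),np.round(c,1),np.round(wh,1),round(an,1),'z',np.median(q[:,2]).round(4))
rect('cartontop',(.5,.62,.08,.18,.19,.205))
rect('tray rim',(.38,.62,.24,.46,.034,.044))
rect('bigtray',(.05,.3,.18,.42,.03,.06))
rect('lid',(.4,.75,-.1,.26,.112,.122))
rect('cw',(.55,.75,-.1,.26,.155,.19))
rect('black',(.3,.42,.17,.27,.06,.09))
rect('flask',(.7,.83,.09,.19,.1,.15))
rect('cup',(.6,.75,.33,.43,.06,.1))
rect('jar',(.65,.78,.22,.3,.05,.09))
rect('body',(.38,.8,-.1,.26,.03,.1))
q=sel(P,.36,.5,-.02,.2,.095,.135)
print(len(q))
np.save('hq.npy',q)
img=np.zeros((480,700,3),np.uint8)
z=sel(P,.38,.72,-.1,.26,.09,.2)
# handle: print dark points by y bins
Cc=np.concatenate([a['pixels'][a['z_map']>0],b['pixels'][b['z_map']>0]]).astype(int)
m=(P[:,0]>.4)&(P[:,0]<.52)&(P[:,1]>-.02)&(P[:,1]<.2)&(P[:,2]>.1)&(P[:,2]<.13)&(Cc.sum(1)<150)
h=P[m]; print(len(h))
c,wh,an=cv2.minAreaRect((h[:,:2]*1000).astype(np.float32));print(c,wh,an,np.percentile(h,[5,50,95],axis=0).round(3))
```

```text
cartontop sc 336 [565.2 126.5] [39.9 60.6] 78.8 z 0.1971
cartontop sd 312 [564.3 125.5] [47.1 60.5] 79.8 z 0.1964
cartontop both 648 [564.7 126. ] [47.1 61.2] 78.0 z 0.1968
tray rim sc 382 [498.2 347.8] [130.3 155.6] 78.1 z 0.0383
tray rim sd 301 [497.  347.2] [139.9 153.4] 77.2 z 0.0375
tray rim both 683 [497.7 346.9] [140.  155.3] 77.4 z 0.038
bigtray sc 969 [172.2 294.8] [173.9 206.4] 83.6 z 0.0434
bigtray sd 963 [189.3 294. ] [183.9 161.1] 83.8 z 0.044
bigtray both 1932 [172.5 295.8] [183.9 206.3] 83.8 z 0.0438
lid sc 4049 [552.2  72. ] [249.2 237.1] 76.9 z 0.1175
lid sd 4591 [549.1  70.5] [256.6 235.1] 76.7 z 0.1168
lid both 8640 [550.9  70.1] [255.7 238.5] 75.9 z 0.1172
cw sc 1493 [604.6  57.6] [198.7 126.1] 78.3 z 0.1738
cw sd 867 [639.4  42.5] [131.7 184.1] 16.7 z 0.1742
cw both 2360 [603.6  55.4] [203.4 127.3] 78.3 z 0.174
black sc 250 [358.9 216.8] [62.3 43.4] 19.5 z 0.0787
black sd 391 [357.4 214.9] [64.6 47.5] 20.4 z 0.0772
black both 641 [357.9 215. ] [65.6 47.5] 20.3 z 0.078
flask sc 250 [779.8 135.8] [28.5 25.9] 11.5 z 0.1235
flask sd 122 [778.  133.2] [27.5 31.2] 55.1 z 0.1222
flask both 372 [778.4 133.3] [32.1 30.3] 10.6 z 0.123
cup sc 474 [666.4 374.2] [68.4 70. ] 25.7 z 0.0723
cup sd 251 [667.4 371.4] [70.2 68.7] 88.6 z 0.0715
cup both 725 [666.7 372.8] [72.9 70.2] 88.6 z 0.0722
jar sc 315 [715.1 265.1] [40.  39.4] 11.6 z 0.0739
jar sd 174 [715.4 261.6] [41.5 40.7] 75.3 z 0.0717
jar both 489 [715.  263.2] [44.1 42.9] 85.3 z 0.0732
body sc 4047 [594.5  88. ] [416.4 333. ] 2.7 z 0.07
body sd 2702 [595.   85.1] [413.5 336. ] 3.7 z 0.0679
body both 6749 [594.5  86.1] [416.7 337.4] 2.8 z 0.069
1631
376
(455.2646789550781, 77.26515197753906) (135.16197204589844, 47.168087005615234) 76.14376068115234 [[0.432 0.054 0.112]
 [0.444 0.095 0.119]
 [0.458 0.139 0.123]]
```

Run:
```python
from h import *
a=load('scene');b=load('side')
c1=a['pixels'][185:325,300:500,::-1]; c2=b['pixels'][130:270,210:410,::-1]
cv2.imwrite('pics/crop.png',cv2.resize(np.vstack([c1,c2]),None,fx=2.1,fy=2.1,interpolation=cv2.INTER_CUBIC))
P=np.concatenate([cloud(a)[a['z_map']>0],cloud(b)[b['z_map']>0]])
best=[]
for yaw in np.deg2rad(np.arange(-16,-9,.5)):
    e=np.array([np.cos(yaw),np.sin(yaw)]);f=np.array([-e[1],e[0]])
    q=P[(P[:,2]>.112)&(P[:,2]<.122)&(P[:,0]>.4)&(P[:,0]<.75)&(P[:,1]>-.1)&(P[:,1]<.26)]
    X=q[:,:2]@e;Y=q[:,:2]@f
    m=(X>np.percentile(X,15))  # lid only
    hw=np.percentile(Y[m],[1,99])
    w=P[(P[:,2]>.16)&(P[:,2]<.19)&(P[:,0]>.59)&(P[:,0]<.75)&(P[:,1]>-.1)&(P[:,1]<.2)]
    wx=w[:,:2]@e
    best.append((np.ptp(np.percentile(wx,[3,97])),np.rad2deg(yaw),np.ptp(hw)*1e3,hw.mean()*1e3))
    if abs(np.rad2deg(yaw)+13)<1.1:
        hx,edges=np.histogram(X,bins=np.arange(X.min(),X.max()+.006,.006)); print(np.rad2deg(yaw),'Xh',[(round(k,3),n) for k,n in zip(edges,hx)][:12],'Ymid',hw.mean().round(4),'cwx',np.percentile(wx,[3,97]).round(4), 'Xmax',np.percentile(X,[98,99.5]).round(4))
for r in best: print(np.round(r,4))
```

```text
-14.0 Xh [(np.float64(0.398), np.int64(102)), (np.float64(0.404), np.int64(128)), (np.float64(0.41), np.int64(161)), (np.float64(0.416), np.int64(25)), (np.float64(0.422), np.int64(22)), (np.float64(0.428), np.int64(26)), (np.float64(0.434), np.int64(29)), (np.float64(0.44), np.int64(45)), (np.float64(0.446), np.int64(295)), (np.float64(0.452), np.int64(284)), (np.float64(0.458), np.int64(295)), (np.float64(0.464), np.int64(291))] Ymid 0.2014 cwx [0.5455 0.6325] Xmax [0.6249 0.6269]
-13.5 Xh [(np.float64(0.4), np.int64(104)), (np.float64(0.406), np.int64(126)), (np.float64(0.412), np.int64(162)), (np.float64(0.418), np.int64(24)), (np.float64(0.424), np.int64(23)), (np.float64(0.43), np.int64(26)), (np.float64(0.436), np.int64(28)), (np.float64(0.442), np.int64(50)), (np.float64(0.448), np.int64(301)), (np.float64(0.454), np.int64(291)), (np.float64(0.46), np.int64(277)), (np.float64(0.466), np.int64(295))] Ymid 0.1966 cwx [0.5478 0.6342] Xmax [0.6266 0.6282]
-13.0 Xh [(np.float64(0.402), np.int64(102)), (np.float64(0.408), np.int64(120)), (np.float64(0.414), np.int64(168)), (np.floa
[... 1460 characters left out ...]
+02]
[ 8.900000e-02 -1.500000e+01  2.472012e+02  2.106175e+02]
[ 8.790000e-02 -1.450000e+01  2.470570e+02  2.060397e+02]
[ 8.700000e-02 -1.400000e+01  2.469978e+02  2.013863e+02]
[ 8.640000e-02 -1.350000e+01  2.467872e+02  1.966416e+02]
[ 8.600000e-02 -1.300000e+01  2.465434e+02  1.918603e+02]
[ 8.580000e-02 -1.250000e+01  2.465370e+02  1.871421e+02]
[ 8.580000e-02 -1.200000e+01  2.466853e+02  1.822831e+02]
[ 8.570000e-02 -1.150000e+01  2.468217e+02  1.774294e+02]
[ 8.570000e-02 -1.100000e+01  2.471282e+02  1.725662e+02]
[ 8.570000e-02 -1.050000e+01  2.474836e+02  1.677743e+02]
[ 8.570000e-02 -1.000000e+01  2.478808e+02  1.628766e+02]
[ 8.580000e-02 -9.500000e+00  2.485741e+02  1.581716e+02]
```

View pics/crop.png

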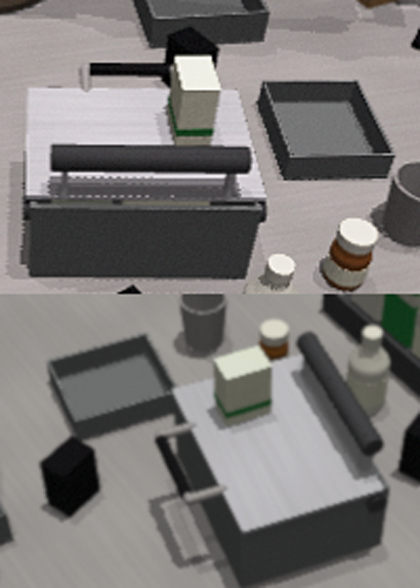

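Carton choice confirmed: white with a green band, on the lid; the other carton-sized boxes are black. Target tray measures about 155×130 mm at 78°, so it matches the given size. The other is about 200×180 mm. Bin yaw is about -12.5°, with the handle at (0.441, 0.094, 0.115) and the hinge at (0.660, 0.045, 0.115). Moving now.

Emit:
jog_arm(commands="-1 0.09 -0.12 0.02 0 0 0.003; -1 0.09 -0.12 0.02 0 0 0.003; -1 0.09 -0.12 0.02 0 0 0.003; -1 0.09 -0.12 0.02 0 0 0.003; -1 0.09 -0.12 0.02 0 0 0.003", force=15)

```text
clock: 0.6
position: [0.3616, 0.401, 0.2567]
ee_rot: [2.505, 1.896, -0.001]
force: [1.2, 0.9, 0.0]
width: 0.999
```

Emit:
jog_arm(commands="-1 0.09 -0.12 0.02 0 0 0.003; -1 0.09 -0.12 0.02 0 0 0.003; -1 0.09 -0.12 0.02 0 0 0.003; -1 0.09 -0.12 0 0 0 0.003; -1 0.09 -0.12 0 0 0 0.003")

```text
clock: 1.1
position: [0.4967, 0.2211, 0.2748]
ee_rot: [-2.412, -2.012, -0.0]
force: [0.6, 0.4, 0.3]
width: 1.0
```

Emit:
jog_arm(commands="-1 0.076 -0.106 0 0 0 0; -1 0.076 -0.106 -0.02 0 0 -0.0015; -1 0.076 -0.106 -0.02 0 0 -0.001; -1 0 0 0 0 0 0; -1 0 0 0 0 0 0")

```text
clock: 1.6
position: [0.5643, 0.1263, 0.2621]
ee_rot: [-2.431, -1.989, 0.002]
force: [0.1, 0.4, 0.6]
width: 1.001
```

Run:
```python
from h import *
d=grab('wrist','pics/w1.png'); s=status.observe(); print(s['position'],s['ee_rot'])
P=cloud(d); 
q=P[(d['z_map']>0)]; q=q[(q[:,2]>.188)&(q[:,2]<.21)&(abs(q[:,0]-.565)<.06)&(abs(q[:,1]-.126)<.06)]
if len(q)>20: print(len(q),cv2.minAreaRect((q[:,:2]*1000).astype(np.float32)),np.median(q[:,2]))
```

```text
[0.56390027 0.1277252  0.26232568] [-2.42866278e+00 -1.99149033e+00  1.09715279e-03]
4823 ((564.10498046875, 127.60824584960938), (40.026390075683594, 60.187278747558594), 78.83194732666016) 0.19863717621636692
```

View pics/w1.png

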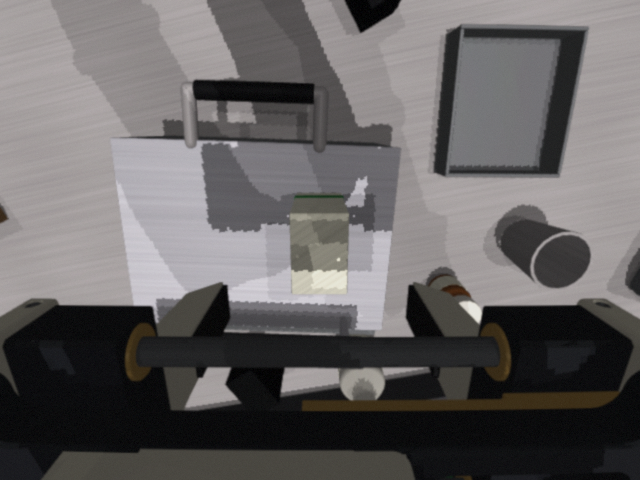

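Wrist view: carton top at (320,253), fingers straddling it, handle sleeve at (254,91), target tray at (508,105). The fit gives 40.0×60.2 mm at 78.8°, centred at (0.564, 0.1276), under the TCP. Descending.

Emit:
jog_arm(commands="-1 0 0 -0.11 0 0 0; -1 0 0 -0.11 0 0 0; -1 0 0 -0.08 0 0 0; -1 0 0 -0.03 0 0 0; -1 0 0 0 0 0 0")

```text
clock: 2.15
position: [0.5633, 0.1284, 0.163]
ee_rot: [-2.426, -1.994, 0.003]
force: [0.3, -0.1, 0.6]
width: 1.0
```

Emit:
jog_arm(commands="1 0 0 0 0 0 0; 1 0 0 0 0 0 0; 1 0 0 0 0 0 0; 1 0 0 0 0 0 0; 1 0 0 0 0 0 0", force=15)

```text
clock: 2.65
position: [0.5645, 0.1274, 0.1641]
ee_rot: [2.429, 1.992, 0.001]
force: [-0.3, 0.7, -0.2]
width: 0.617
```

Run:
```python
from h import *
d=load('wrist'); P=cloud(d); C=d['pixels'].astype(int)
def R(n,x0,x1,y0,y1,z0,z1,dark=None):
    m=(d['z_map']>0)&(P[...,0]>x0)&(P[...,0]<x1)&(P[...,1]>y0)&(P[...,1]<y1)&(P[...,2]>z0)&(P[...,2]<z1)
    if dark: m&=C.sum(-1)<dark
    q=P[m]; print(n,len(q),cv2.minAreaRect((q[:,:2]*1000).astype(np.float32)) if len(q)>9 else '',np.median(q[:,2]) if len(q) else '')
R('tray',.38,.62,.24,.46,.034,.046)
R('trayfloor',.44,.55,.31,.39,-.01,.015)
R('handle',.4,.49,.02,.17,.105,.14,130)
R('handle all',.4,.455,.02,.17,.105,.14)
```

```text
tray 3223 ((482.9737548828125, 319.50628662109375), (196.48826599121094, 168.6171112060547), 78.1727066040039) 0.03978288536710227
trayfloor 7045 ((495.0180969238281, 350.009033203125), (109.94013977050781, 79.98519134521484), 0.008188368752598763) 0.00460919690725674
handle 2376 ((443.30865478515625, 98.02388000488281), (96.85468292236328, 15.798121452331543), 77.08504486083984) 0.12241083868903621
handle all 2958 ((439.8522033691406, 95.22199249267578), (123.23065948486328, 30.24901580810547), 89.97208404541016) 0.12196179081356416
```

Emit:
jog_arm(commands="1 0 0 0 0 0 0; 1 0 0 0 0 0 0; 1 0 0 0 0 0 0; 1 0 0 0 0 0 0; 1 0 0 0 0 0 0")

```text
clock: 3.15
position: [0.5643, 0.1273, 0.1638]
ee_rot: [-2.429, -1.992, 0.0]
force: [0.2, 0.2, 1.1]
width: 0.432
```

Emit:
jog_arm(commands="1 0 0 0.02 0 0 0; 1 0 0 0.05 0 0 0; 1 0 0 0.08 0 0 0; 1 0 0 0.08 0 0 0; 1 0 0 0 0 0 0")

```text
clock: 3.65
position: [0.5661, 0.1277, 0.2362]
ee_rot: [2.428, 1.991, 0.008]
force: [0.8, 0.3, -1.3]
width: 0.433
```

Emit:
jog_arm(commands="1 -0.037 0.122 0 0 0 0; 1 -0.037 0.122 0 0 0 0; 1 -0.037 0.122 0 0 0 0; 1 -0.037 0.122 0 0 0 0; 1 -0.037 0.122 0 0 0 0")

```text
clock: 4.15
position: [0.5079, 0.3115, 0.2321]
ee_rot: [-2.429, -1.992, 0.001]
force: [0.5, 0.4, -1.1]
width: 0.434
```

Emit:
jog_arm(commands="1 -0.037 0.122 -0.05 0 0 0; 1 0 0 -0.12 0 0 0; 1 0 0 -0.12 0 0 0; 1 0 0 -0.12 0 0 0; 1 0 0 -0.1 0 0 0")

```text
clock: 4.65
position: [0.4967, 0.3464, 0.0772]
ee_rot: [2.429, 1.992, -0.003]
force: [0.1, 0.5, -0.6]
width: 0.436
```

Emit:
jog_arm(commands="1 0 0 -0.03 0 0 0; 1 0 0 0 0 0 0; 1 0 0 0 0 0 0; 1 0 0 0 0 0 0; 1 0 0 0 0 0 0")

```text
clock: 5.15
position: [0.4985, 0.3475, 0.0722]
ee_rot: [-2.429, -1.992, -0.004]
force: [-0.5, 0.1, -1.0]
width: 0.433
```

Emit:
jog_arm(commands="1 0 0 -0.03 0 0 0; 1 0 0 -0.025 0 0 0; 1 0 0 -0.01 0 0 0; 1 0 0 0 0 0 0; 1 0 0 0 0 0 0")

```text
clock: 5.65
position: [0.4977, 0.3469, 0.0511]
ee_rot: [-2.429, -1.992, 0.0]
force: [-0.2, 0.6, -0.6]
width: 0.437
```

Emit:
jog_arm(commands="1 0 0 -0.003 0 0 0; 1 0 0 -0.003 0 0 0; 1 0 0 0 0 0 0; 1 0 0 0 0 0 0; 1 0 0 0 0 0 0")

```text
clock: 6.15
position: [0.4979, 0.347, 0.0498]
ee_rot: [2.429, 1.992, 0.001]
force: [-1.1, -0.7, 3.7]
width: 0.431
```

Contact at 3.7 N; the carton is on the tray floor. Opening part-way, then rising.

Emit:
jog_arm(commands="-0.3 0 0 0 0 0 0; -0.3 0 0 0 0 0 0; -0.3 0 0 0 0 0 0; -0.3 0 0 0 0 0 0; -0.3 0 0 0 0 0 0")

```text
clock: 6.65
position: [0.4977, 0.3469, 0.0494]
ee_rot: [-2.429, -1.992, 0.0]
force: [0.2, -0.0, 0.3]
width: 0.648
```

Emit:
jog_arm(commands="-0.3 0 0 0.03 0 0 0; -0.3 0 0 0.08 0 0 0; -0.3 0 0 0.15 0 0 0; -0.3 0 0 0.16 0 0 0; -0.3 0 0 0.16 0 0 0")

```text
clock: 7.15
position: [0.4974, 0.3466, 0.2259]
ee_rot: [2.429, 1.992, 0.0]
force: [0.5, 1.0, -1.1]
width: 0.651
```

Run:
```python
from h import *
s=status.observe(); print(s['position'],s['ee_rot'],s['joints'].round(2),s['width'])
d=grab('wrist','pics/w2.png');P=cloud(d);C=d['pixels'].astype(int)
def R(n,x0,x1,y0,y1,z0,z1,dark=None):
    m=(d['z_map']>0)&(P[...,0]>x0)&(P[...,0]<x1)&(P[...,1]>y0)&(P[...,1]<y1)&(P[...,2]>z0)&(P[...,2]<z1)
    if dark: m&=C.sum(-1)<dark
    q=P[m]; print(n,len(q),cv2.minAreaRect((q[:,:2]*1000).astype(np.float32)) if len(q)>9 else '',np.median(q[:,2]) if len(q) else '')
R('carton',.45,.55,.3,.4,.076,.095)
R('tray',.41,.59,.26,.44,.034,.046)
R('handle',.4,.49,.02,.17,.105,.14,130)
```

```text
[0.4974385  0.34664587 0.22594364] [2.42931392e+00 1.99192733e+00 2.67595336e-04] [-0.81  0.4   0.16  1.63 -0.07  1.11  0.74] 0.6507025192804664
carton 2844 ((497.8442077636719, 347.28631591796875), (39.987586975097656, 60.255279541015625), 78.91576385498047) 0.08463391635698472
tray 2673 ((497.9285888671875, 349.761474609375), (130.67018127441406, 150.34011840820312), 78.64737701416016) 0.04010112023089385
handle 1106 ((462.07550048828125, 108.498046875), (68.8497543334961, 48.5650634765625), 75.74317932128906) 0.12237277433407603
```

Carton stands upright in the tray: top at z 0.0846, 2.5 mm from the tray centre, and the tray measures 150×131. Next I turn -91.7° and move over the handle.

Emit:
jog_arm(commands="0.38 -0.015 -0.069 0 0 0 -0.0212; 0.38 -0.015 -0.069 0 0 0 -0.0212; 0.38 -0.015 -0.069 0 0 0 -0.0212; 0.38 -0.015 -0.069 0 0 0 -0.0212; 0.38 -0.015 -0.069 0 0 0 -0.0212")

```text
clock: 7.7
position: [0.475, 0.2426, 0.2239]
ee_rot: [-2.95, -1.08, -0.001]
force: [-1.1, 0.5, -0.4]
width: 0.322
```

Emit:
jog_arm(commands="0.38 -0.015 -0.069 0 0 0 -0.0212; 0.38 -0.015 -0.069 0 0 0 -0.0212; 0.38 -0.015 -0.069 0 0 0 -0.0212; 0.38 -0.015 -0.069 0 0 0 -0.0212; 0.38 -0.015 -0.069 0 0 0 -0.0212")

```text
clock: 8.2
position: [0.4525, 0.1391, 0.2239]
ee_rot: [-3.14, -0.057, -0.001]
force: [0.8, 0.1, 0.5]
width: 0.309
```

Emit:
jog_arm(commands="0.38 -0.015 -0.069 0 0 0 -0.0212; 0.38 -0.015 -0.069 0 0 0 -0.0212; 0.38 0 0 0 0 0 0; 0.38 0 0 0 0 0 0; 0.38 0 0 0 0 0 0")

```text
clock: 8.7
position: [0.4439, 0.0995, 0.2236]
ee_rot: [-3.122, 0.348, -0.001]
force: [-0.4, -0.0, 0.2]
width: 0.307
```

Run:
```python
from h import *
from scipy.spatial.transform import Rotation as Ro
s=status.observe(); print(s['position'],Ro.from_rotvec(s['ee_rot']).as_matrix().round(3),s['joints'].round(2),s['width'])
d=grab('wrist','pics/w3.png');P=cloud(d);C=d['pixels'].astype(int)
m=(d['z_map']>0)&(P[...,0]>.4)&(P[...,0]<.49)&(P[...,1]>.02)&(P[...,1]<.17)&(P[...,2]>.105)&(P[...,2]<.14)&(C.sum(-1)<150)
q=P[m]; print(len(q)); 
if len(q)>9: print(cv2.minAreaRect((q[:,:2]*1000).astype(np.float32)),np.median(q[:,2]))
```

```text
[0.44390154 0.09948282 0.22364769] [[ 0.975 -0.22   0.   ]
 [-0.22  -0.975  0.001]
 [ 0.    -0.001 -1.   ]] [-0.81  0.16  0.55  2.01 -0.1   1.   -0.44] 0.30741007160888706
2255
((458.83636474609375, 94.01339721679688), (98.57168579101562, 47.64244079589844), 76.71520233154297) 0.12233455275238077
```

View pics/w3.png

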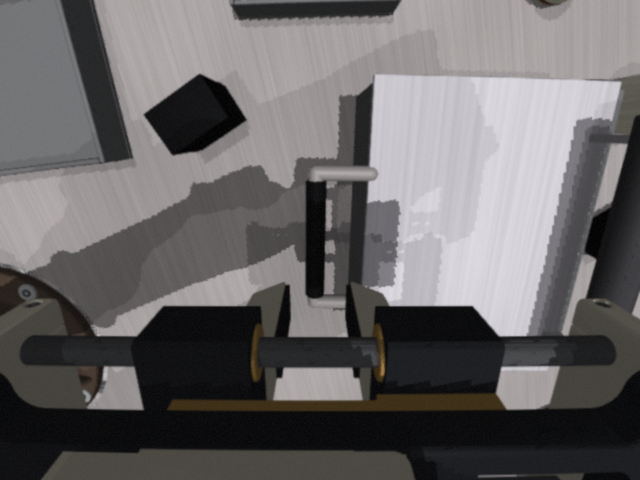

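Wrist view: handle sleeve at (316,238), midway between the finger lines (285 and 350). The gap-side finger will pass between the sleeve and the lid edge at column 372. Descending.

Emit:
jog_arm(commands="0.38 -0.003 0 -0.11 0 0 0; 0.38 0 0 -0.11 0 0 0; 0.38 0 0 -0.1 0 0 0; 0.38 0 0 -0.06 0 0 0; 0.38 0 0 -0.03 0 0 0")

```text
clock: 9.25
position: [0.4421, 0.0989, 0.0988]
ee_rot: [3.121, -0.349, -0.003]
force: [-0.3, 0.3, -0.2]
width: 0.309
```

Emit:
jog_arm(commands="0.38 0 0 0 0 0 0; 1 0 0 0 0 0 0; 1 0 0 0 0 0 0; 1 0 0 0 0 0 0; 1 0 0 0 0 0 0", force=20)

```text
clock: 9.75
position: [0.4419, 0.0992, 0.101]
ee_rot: [-3.121, 0.351, 0.002]
force: [-5.2, 2.3, 1.1]
width: 0.165
```

The jaws stopped at 15.2 mm, so the sleeve is gripped. Working out the arc steps next.

Run:
```python
import numpy as np
e=np.array([.975,-.222]);r=.225
a=np.deg2rad(np.arange(0,97,3))
p=np.c_[r*(1-np.cos(a))[:,None]*e,r*np.sin(a)]
d=np.diff(p,axis=0)/.3
for i in range(0,30,5): print(i*3,'; '.join('1 %.3f %.3f %.3f 0 0 0'%tuple(x) for x in d[i:i+5]), (p[min(i+5,len(p)-1)]+[.4419,.0992,.100]).round(4))
print(d[30:].round(3))
```

```text
0 1 0.001 -0.000 0.039 0 0 0; 1 0.003 -0.001 0.039 0 0 0; 1 0.005 -0.001 0.039 0 0 0; 1 0.007 -0.002 0.039 0 0 0; 1 0.009 -0.002 0.038 0 0 0 [0.4494 0.0975 0.1582]
15 1 0.011 -0.002 0.038 0 0 0; 1 0.013 -0.003 0.037 0 0 0; 1 0.015 -0.003 0.036 0 0 0; 1 0.016 -0.004 0.035 0 0 0; 1 0.018 -0.004 0.035 0 0 0 [0.4713 0.0925 0.2125]
30 1 0.020 -0.005 0.033 0 0 0; 1 0.022 -0.005 0.032 0 0 0; 1 0.023 -0.005 0.031 0 0 0; 1 0.025 -0.006 0.030 0 0 0; 1 0.026 -0.006 0.028 0 0 0 [0.5062 0.0846 0.2591]
45 1 0.028 -0.006 0.027 0 0 0; 1 0.029 -0.007 0.026 0 0 0; 1 0.030 -0.007 0.024 0 0 0; 1 0.032 -0.007 0.022 0 0 0; 1 0.033 -0.007 0.021 0 0 0 [0.5516 0.0742 0.2949]
60 1 0.034 -0.008 0.019 0 0 0; 1 0.035 -0.008 0.017 0 0 0; 1 0.035 -0.008 0.015 0 0 0; 1 0.036 -0.008 0.013 0 0 0; 1 0.037 -0.008 0.011 0 0 0 [0.6045 0.0622 0.3173]
75 1 0.037 -0.008 0.009 0 0 0; 1 0.038 -0.009 0.007 0 0 0; 1 0.038 -0.009 0.005 0 0 0; 1 0.038 -0.009 0.003 0 0 0; 1 0.038 -0.009 0.001 0 0 0 [0.6613 0.0492 0.325 ]
[[ 0.038 -0.009 -0.001]
 [ 0.038 -0.009 -0.003]]
```

Emit:
jog_arm(commands="1 0.001 0 0.039 0 0 0; 1 0.003 -0.001 0.039 0 0 0; 1 0.005 -0.001 0.039 0 0 0; 1 0.007 -0.002 0.039 0 0 0; 1 0.009 -0.002 0.038 0 0 0")

```text
clock: 10.25
position: [0.4496, 0.0974, 0.1601]
ee_rot: [-3.121, 0.351, 0.002]
force: [-4.3, 2.9, -1.2]
width: 0.168
```

Emit:
jog_arm(commands="1 0.011 -0.002 0.038 0 0 0; 1 0.013 -0.003 0.037 0 0 0; 1 0.015 -0.003 0.036 0 0 0; 1 0.016 -0.004 0.035 0 0 0; 1 0.018 -0.004 0.035 0 0 0")

```text
clock: 10.75
position: [0.4717, 0.092, 0.2146]
ee_rot: [-3.121, 0.352, 0.001]
force: [-3.1, 2.1, -0.1]
width: 0.165
```

Run:
```python
from h import *
d=grab('side');cv2.imwrite('pics/s2.png',cv2.resize(d['pixels'][100:300,180:440,::-1],None,fx=2.5,fy=2.5))
```

```text
(no output)
```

View pics/s2.png

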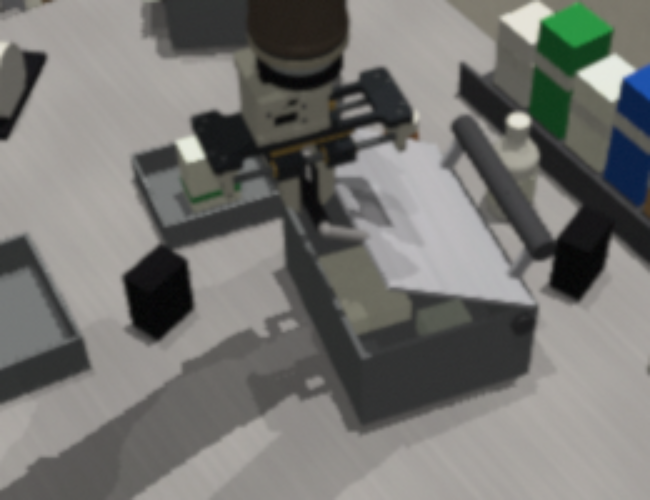

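The lid is following: handle at (315,215) in the crop, lid raised about 30°, carton still upright in the tray at (200,170). Continuing.

Emit:
jog_arm(commands="1 0.020 -0.005 0.033 0 0 0; 1 0.022 -0.005 0.032 0 0 0; 1 0.023 -0.005 0.031 0 0 0; 1 0.025 -0.006 0.030 0 0 0; 1 0.026 -0.006 0.028 0 0 0")

```text
clock: 11.3
position: [0.5067, 0.0837, 0.2609]
ee_rot: [-3.121, 0.352, 0.0]
force: [-4.4, 0.8, 3.1]
width: 0.165
```

Emit:
jog_arm(commands="1 0.028 -0.006 0.027 0 0 0; 1 0.029 -0.007 0.026 0 0 0; 1 0.030 -0.007 0.024 0 0 0; 1 0.032 -0.007 0.022 0 0 0; 1 0.033 -0.007 0.021 0 0 0")

```text
clock: 11.8
position: [0.5533, 0.0725, 0.2972]
ee_rot: [3.121, -0.354, 0.003]
force: [1.3, -1.9, -1.2]
width: 0.17
```

Emit:
jog_arm(commands="1 0.034 -0.008 0.019 0 0 0; 1 0.035 -0.008 0.017 0 0 0; 1 0.035 -0.008 0.015 0 0 0; 1 0.036 -0.008 0.013 0 0 0; 1 0.037 -0.008 0.011 0 0 0")

```text
clock: 12.3
position: [0.6065, 0.0597, 0.3192]
ee_rot: [3.12, -0.355, 0.004]
force: [1.3, -2.8, -4.8]
width: 0.167
```

Emit:
jog_arm(commands="1 0.037 -0.008 0.009 0 0 0; 1 0.038 -0.009 0.007 0 0 0; 1 0.038 -0.009 0.005 0 0 0; 1 0.038 -0.009 0.003 0 0 0; 1 0.038 -0.009 0.001 0 0 0")

```text
clock: 12.8
position: [0.6629, 0.0461, 0.3262]
ee_rot: [3.119, -0.355, 0.002]
force: [0.0, -3.8, -6.2]
width: 0.171
```

Emit:
jog_arm(commands="1 0.015 -0.003 -0.001 0 0 0; 1 0.013 -0.003 -0.002 0 0 0; 1 0.012 -0.003 -0.002 0 0 0; 1 0.010 -0.002 -0.002 0 0 0; 1 0 0 0 0 0 0")

```text
clock: 13.3
position: [0.6779, 0.0426, 0.3254]
ee_rot: [3.119, -0.356, 0.005]
force: [-1.4, -5.8, 4.7]
width: 0.167
```

Emit:
jog_arm(commands="1 0.007 -0.001 0 0 0 0; 1 0.007 -0.001 0 0 0 0; 1 0 0 0 0 0 0; 1 0 0 0 0 0 0; 1 0 0 0 0 0 0")

```text
clock: 13.8
position: [0.6781, 0.0427, 0.3251]
ee_rot: [3.12, -0.355, -0.008]
force: [-19.9, -4.0, 12.3]
width: 0.165
```

Run:
```python
from h import *
d=grab('side');cv2.imwrite('pics/s3.png',cv2.resize(d['pixels'][50:290,180:460,::-1],None,fx=2,fy=2))
s=status.observe();print(s['position'],s['force'],s['joints'].round(2))
```

```text
[0.67812246 0.0426751  0.32508318] [-18.5838383   -4.34290727  11.67457464] [-0.49  0.52  0.59  1.29 -0.28  1.42 -0.14]
```

View pics/s3.png

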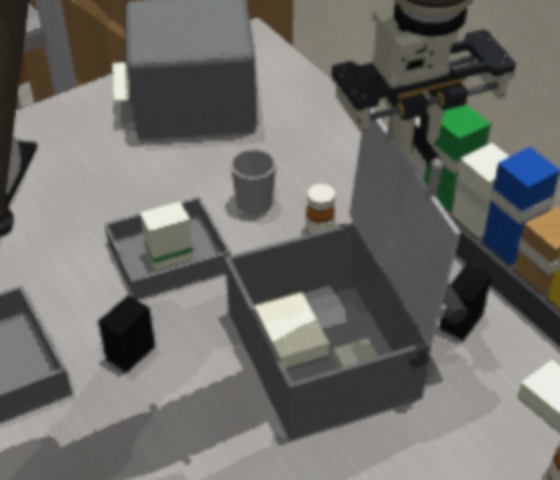

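Lid is upright against its stop: the position stayed put while the push rose to 20 N, and the angle from the path is 94.5°. Carton still upright at (167,235). Bringing it back.

Emit:
jog_arm(commands="1 -0.014 0.002 0 0 0 0; 1 -0.010 0.002 0.002 0 0 0; 1 -0.012 0.003 0.002 0 0 0; 1 -0.013 0.003 0.002 0 0 0; 1 -0.015 0.003 0.001 0 0 0")

```text
clock: 14.35
position: [0.6621, 0.0465, 0.326]
ee_rot: [3.119, -0.355, 0.002]
force: [-0.3, -5.0, -3.7]
width: 0.168
```

Emit:
jog_arm(commands="1 -0.038 0.009 -0.001 0 0 0; 1 -0.038 0.009 -0.003 0 0 0; 1 -0.038 0.009 -0.005 0 0 0; 1 -0.038 0.009 -0.007 0 0 0; 1 -0.037 0.008 -0.009 0 0 0")

```text
clock: 14.85
position: [0.6052, 0.0601, 0.3187]
ee_rot: [3.12, -0.355, 0.003]
force: [1.3, -4.1, -1.5]
width: 0.169
```

Emit:
jog_arm(commands="1 -0.037 0.008 -0.011 0 0 0; 1 -0.036 0.008 -0.013 0 0 0; 1 -0.035 0.008 -0.015 0 0 0; 1 -0.035 0.008 -0.017 0 0 0; 1 -0.034 0.008 -0.019 0 0 0")

```text
clock: 15.35
position: [0.5522, 0.0729, 0.2963]
ee_rot: [3.122, -0.353, 0.002]
force: [-1.1, -2.6, 0.4]
width: 0.17
```

Emit:
jog_arm(commands="1 -0.033 0.007 -0.021 0 0 0; 1 -0.032 0.007 -0.022 0 0 0; 1 -0.015 0.003 -0.012 0 0 0; 1 0 0 0 0 0 0; 1 0 0 0 0 0 0")

```text
clock: 15.85
position: [0.5279, 0.0787, 0.2796]
ee_rot: [-3.121, 0.352, 0.001]
force: [-6.2, -0.4, 7.4]
width: 0.167
```

```bash
cat > ang.py <<'E'
from h import *
s=status.observe();p=s['position'];d=p-[.4419,.0992,.1005]
X=d[0]*.975-d[1]*.222; print(p.round(4),s['force'].round(1),s['width'],np.abs(s['dq']).max(),'ang',np.rad2deg(np.arctan2(d[2],.225-X)),'rad',np.hypot(d[2],.225-X))
for n in('scene','side'):
    c=grab(n);P=cloud(c);col=c['pixels'].astype(int);w=P-[.6604,.0452,.115]
    x=-(w[...,0]*.975-w[...,1]*.222);y=w[...,0]*.222+w[...,1]*.975;z=w[...,2]
    r=np.hypot(x,z);t=np.rad2deg(np.arctan2(z,x))
    m=(c['z_map']>0)&(abs(y)<.115)&(r>.05)&(r<.18)&(t>40)&(t<65)
    if m.sum()<100: print(n,m.sum()); continue
    # plane fit by RANSAC-ish: median then trim
    q=np.c_[x[m],z[m],y[m]]
    line=cv2.fitLine(q[:,:2].astype(np.float32),cv2.DIST_HUBER,0,.001,.001).ravel()
    print(n,m.sum(),'sheet angle',np.rad2deg(np.arctan2(line[1],line[0])),'pct',np.percentile(t[m],[10,50,90]).round(1),'offset mm',1e3*(line[2]*line[1]-line[3]*line[0]))
E
python3 ang.py
```

```text
[0.5279 0.0787 0.2796] [-6.2 -0.4  7.4] 0.16727998373280625 0.008503302037207944 ang 52.65125658952449 rad 0.2252441341452337
scene 6449 sheet angle 52.58832 pct [52.9 54.  55.9] offset mm -2.8939917
side 742 sheet angle 52.314278 pct [53.7 54.5 56.2] offset mm -4.1753464
```

Angle 52.6° from the arm, 52.6° and 52.3° from the lid-plane fits in the two cameras. I'll ease the small radial preload, let it settle and check.

Emit:
jog_arm(commands="1 -0.003 0.001 0.004 0 0 0; 1 0 0 0 0 0 0; 1 0 0 0 0 0 0; 1 0 0 0 0 0 0; 1 0 0 0 0 0 0")

```text
clock: 16.45
position: [0.5278, 0.0787, 0.2798]
ee_rot: [3.121, -0.353, 0.0]
force: [1.4, -3.8, -4.5]
width: 0.166
```

```bash
python3 ang.py
python3 - <<'E'
from h import *
d=load('scene');cv2.imwrite('pics/end.png',d['pixels'][:,:,::-1])
P=np.concatenate([cloud(c)[c['z_map']>0] for c in (d,load('side'))])
def R(n,x0,x1,y0,y1,z0,z1):
    q=P[(P[:,0]>x0)&(P[:,0]<x1)&(P[:,1]>y0)&(P[:,1]<y1)&(P[:,2]>z0)&(P[:,2]<z1)]
    c,w,a=cv2.minAreaRect((q[:,:2]*1000).astype(np.float32));print(n,np.round(c,1),np.round(w,1),round(a,1),np.median(q[:,2]).round(4))
R('carton',.45,.55,.3,.4,.076,.095);R('black',.3,.42,.17,.27,.06,.09);R('flask',.7,.83,.09,.19,.1,.15);R('cup',.6,.75,.33,.43,.06,.1);R('jar',.65,.78,.22,.3,.05,.09)
E
```

```text
[0.5278 0.0787 0.2798] [ 1.4 -3.8 -4.5] 0.1660327546959523 0.0023128844746786517 ang 52.68081433362897 rad 0.22545395345039745
scene 6446 sheet angle 52.600346 pct [52.9 54.  55.8] offset mm -2.888169
side 764 sheet angle 52.22219 pct [53.6 54.5 56.1] offset mm -4.284706
carton [498. 347.] [52.6 63.7] 81.4 0.083
black [357.5 215.9] [65.6 47.5] 18.9 0.0774
flask [749.7 124.9] [93.3 36.1] 24.7 0.1243
cup [665.8 373.8] [69.5 70.8] 19.1 0.0723
jar [714.7 265.8] [38.9 41.2] 67.9 0.0736
```

View pics/end.png

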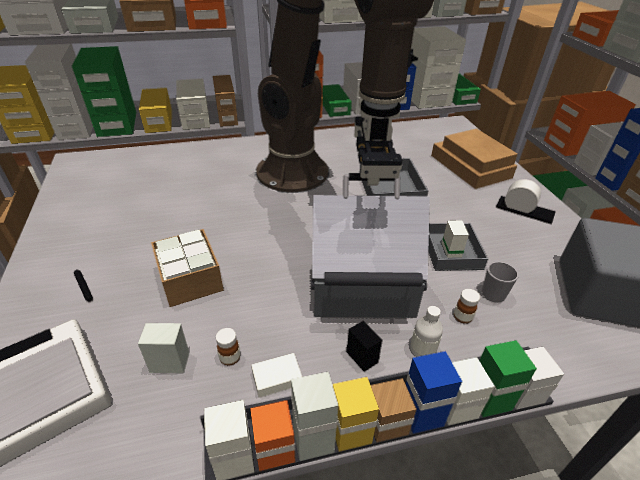

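Final view: lid held half-open by the gripper at (375,180), carton upright in the tray at (456,237), everything else as at the start. The flask is still at (428,330); its fit is off only because the counterweight now falls inside the box I measured.

```bash
python3 -c "
from cell import arm,status
print(arm.sign_off()); print(status.observe()['position'])"
```

```text
the job is handed in; nothing more can be done
None
the job is handed in; nothing more can be done
```

The job is done and handed in at about 16.5 s on the robot's clock. I stood the carton upright in the 150 × 130 mm tray. I then lifted the lid by its handle to its stop, brought it back and am holding it there.

- **Carton:** it is upright about 2.5 mm from the tray centre, with its top at z ≈ 0.084 m.
- **Fully open:** the path gave 94.5°. Pushing on raised the force to about 20 N with no further movement, so the lid was on its stop.
- **Final hold:** the lid is still at 52.7° by the arm's position. The lid-plane fits gave 52.6° (scene camera) and 52.2° (side camera), so it is about 7.5° short of the balance point. The jaws are closed on the sleeve, with a leftover force of about 6 N.
- **Other objects:** the near black box, the cup and the jar beside the tray measured within about 3 mm of their starting positions. The rest look unmoved in the last picture.
- **Check that disagreed:** the final flask measurement was off by about 30 mm, because the lid's counterweight had swung into the area I measured. In the picture the flask stands where it was.

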